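Gang the chair stretchers in the clamping fixture

ROBOT

A 6-joint arm with a two-finger parallel gripper is mounted at the origin on the work surface. World frame = base frame: x ahead of the robot, y to its left, z up, the work surface at z = 0. Lengths are in m, angles in rad, forces in N, time in s.
With the tool pointing down it reaches from about 0.325 to 0.9 m from the base axis. Payload 6.1 kg.
Tool frame: the origin (TCP) lies midway between the tips of the shut fingers; the grasp point (between the pads) lies 19 mm behind it; x points along the fingers, y is the direction in which the jaws open and shut, and the axes are right-handed (so a half turn about x gives the same grasp; the last joint's range is limited). The gripper opens to 85 mm and grips with 20 to 120 N. Pads are 22 mm wide; open, the fingers measure 114 mm over their backs; the gripper's body (76 mm by 85 mm) begins 54 mm behind the grasp point. The pads swing forward as they close: fully open they stand 13 mm farther back than shut.
Start: joints at [1.099, 0.22, 1.526, -0, 1.395, -0.126], TCP at [0.212, 0.588, 0.231] pointing down, gripper open.
Joint ranges: [-2.98, 2.98], [-0.91, 2.08], [0.09, 2.57], [-1.24, 4.39], [0.2, 2.65], [-2.68, 2.68]. Speed limits (rad/s): [2.57, 2.57, 3.01, 3.14, 3.14, 3.14].

INTERFACE

Orientations are given as [roll, pitch, yaw] about the fixed x, y, z axes, in that order (R = Rz(yaw) Ry(pitch) Rx(roll)).
In Python, from plant import movep, move_l, set_joints, gripper_to, hold, inverse_kinematics, observe, get_image, get_calibration, Unreachable, job_done gives the robot as it stands. Calls block until the motion is done:
- movep(position, orientation): joint-space move of the TCP to a pose.
- move_l(position, feed=0.15, rotation=None, max_force=None): straight line of the TCP; rotation=None keeps the orientation; feed is the mean speed in m/s. With max_force (N) it stops when the force on the tool has changed by that much, and returns True; else False.
- set_joints(angles): joint-space move.
- gripper_to(opening, f_grip=None): finger opening in m; f_grip is the grip in N (None keeps the last); returns when the fingers have stopped.
- hold(seconds).
- inverse_kinematics(position, orientation): joint angles nearest the present ones, or None.
- observe(): the state.
- get_image(name): name is "scene" or "top" or "wrist"; returns (picture, depth): 384x512x3 uint8, red, green, blue; 384x512 float32, m along the optical axis (not along the pixel's ray), 0 where there is no reading.
- get_calibration(name): a dict with "intrinsics" (3x3 intrinsics, pixels), "world_from_camera" (4x4, takes a point from camera to world coordinates). Camera axes: x right, y down, z forward; pixel columns grow to the right and rows downward; lengths in m; the calibration is good to about 2 mm. The wrist camera is an equidistant fisheye: a pixel r from the principal point sees the ray r / f radians off the axis. A picture is of the moment at which its call begins: read the wrist's pose just before it. get_calibration takes no time and is no camera call; for the wrist camera it gives the pose at the moment of the call.
A pose or a line that the arm cannot do raises Unreachable and nothing moves.
- job_done(): hands the job in, once; it reports no verdict.
The state is a dict: "time_s": time; "q": joint angles; "joint_velocities": joint speeds; "joint_torque": joint torques, N m; "eef_pos": TCP position; "tcp_rot": TCP orientation; "ft_force": force on the tool from outside, world axes, zero at the start; "torque": the same for the moment, N m; "opening": finger opening in m.
Only numpy, scipy, OpenCV 4.12 (cv2) and the standard library are available. Lean on these libraries where they do the work, as an engineer would, in place of code of your own. Each camera call takes 0.05 s, during which the arm holds its last target.

TASK

At the furniture repair bench, draw back the fixture's sliding jaw, lift out the finished top rail and set it down in the empty tray. Then load the loose stretcher bars that are there (two or three), the longest first and each next shorter one beside it: lay each bar flat on the bed at a clear slant, about 15 to 20 degrees, with one end up against the steel stop pins, and swing it about that end into line, flush along the fence or along the bar before it with its end at the pins, before bringing the next. Finally slide the jaw shut against the row, all bars still in line and up to the pins, and leave the glue bottle, try square and mug alone.

Things in the scene. Friction and masses are not known exactly. Their poses are not given: they have to be found in the camera images.
- fixture: clamping fixture on a grey laminated board fixed to the bench; bed 14 high, over x -240..30, y -36..236 of its frame. Origin at bench level where the fence face meets the line of the pin fronts; x along the fence towards the pins, y from the fence towards the jaw, z up. The fence (fixed jaw) is a straight wooden strip, 32 high above the bed, face at y 0, over x -215..10
- pins (a point): top centre of the middle one of three upright steel stop pins, diameter 10, 36 high above the bed, fronts at fixture x 0, standing at fixture y 10, 46 and 82; axes as the fixture. Bars lined up against fence and pins lie at fixture x -length..0, side by side at y 0..36, 36..72, 72..108
- jaw (a joint): sliding jaw, in metres: the clear gap between fence face and jaw face, 0 to 0.195, growing as the jaw slides along the fixture's +y in its T-tracks; it starts closed on the finished rail (gap about 0.035). It runs stiffly (about 4 N) and stays where it is left
- jaw_knob (a point): middle of the upright wooden knob on the jaw's top, where to grip: diameter 27, from 20 below this point to 20 above, free all round; axes as the fixture; 19 behind the jaw face, 74 above the bench. The jaw block is 110 long (fixture x -115..-5), 34 thick behind its face, its top 39 above the bed
- jaw_face (a point): middle of the jaw's clamping face (the face towards the fence); axes as the fixture, y pointing away from the fence
- rail: finished hardwood chair top rail, standing on its long edge on the bed between fence and jaw: body 120 long x 34 thick x 60 high, with a tenon 20 long, 14 thick, 36 high at each end (160 overall); origin at the centre of its underside, x along its length, y across its thickness, z up. Its upper 28 stand clear above the fence
- tray: shallow open plywood tray, fixed to the bench, 240 x 150 outside, 22 high, walls and floor 7 thick with a thin grey liner; origin at the centre of its underside, x along its long side, z up. The rail goes in lengthwise
- long_bar: long bar: a plain square-cut hardwood stretcher blank, 200 long x 36 wide x 30 high, lying flat; origin at the centre of its underside, x along its length, y across, z up; both ends are alike. One of the three bars may be absent (None)
- middle_bar: middle bar: a plain square-cut hardwood stretcher blank, 170 long x 36 wide x 30 high, lying flat; origin at the centre of its underside, x along its length, y across, z up; both ends are alike. One of the three bars may be absent (None)
- short_bar: short bar: a plain square-cut hardwood stretcher blank, 140 long x 36 wide x 30 high, lying flat; origin at the centre of its underside, x along its length, y across, z up; both ends are alike. One of the three bars may be absent (None)
- glue: bystander: white glue bottle, diameter 60, 150 high; origin at the centre of its base
- square: bystander: try square lying flat, dark wooden stock 30 x 120 x 18, steel blade 34 wide reaching 185 out along its x; origin under the middle of the stock
- mug: bystander: white mug, diameter 80, 90 high; origin at the centre of its base
Mind the look-alikes: they are no part of the job. Leave any green look-alike of the rail alone.

How it is judged:
On the way, in this order (a step that is already met when the one before it is completed fails the run):
1. the sliding jaw is drawn back off the finished rail (gap over 50 mm) (value of joint jaw above 0.05 m), for 0.2 s.
2. the finished rail rests in the tray, let go (x of rail in the frame of tray between -0.05 and 0.05 m and y of rail in the frame of tray between -0.055 and 0.055 m and z of rail in the frame of tray below 0.075 m and (angle between rail's own z axis and vertical below 0.1 rad or angle between rail's own z axis and vertical between 1.47 and 1.67 rad or angle between rail's own z axis and vertical above 3.04 rad) and linear speed of rail below 0.02 m/s and contact force between rail and the fingers below 0.1 N), for 0.2 s.
3. the long bar lies flat on the bed with one end at the stop pins, at a slant of more than 7 degrees to the fence (angle between the x axis of long_bar and the x axis of fixture, either way round between 0.12 and 0.9 rad and x of long_bar in the frame of fixture between -0.112 and -0.055 m and y of long_bar in the frame of fixture between 0.02 and 0.19 m and z of long_bar in the frame of fixture below 0.02 m), for 0.1 s.
4. the long bar has been swung into line: side against the fence or the longer bar before it, end within 4 mm of the pins (angle between the x axis of long_bar and the x axis of fixture, either way round below 0.04 rad and x of long_bar in the frame of fixture between -0.104 and -0.097 m and z of long_bar in the frame of fixture below 0.018 m and y of long_bar in the frame of fixture below 0.023 m), for 0.2 s.
5. the middle bar lies flat on the bed with one end at the stop pins, at a slant of more than 7 degrees to the fence (angle between the x axis of middle_bar and the x axis of fixture, either way round between 0.12 and 0.9 rad and x of middle_bar in the frame of fixture between -0.097 and -0.04675 m and y of middle_bar in the frame of fixture between 0.02 and 0.19 m and z of middle_bar in the frame of fixture below 0.02 m), for 0.1 s.
6. the middle bar has been swung into line: side against the fence or the longer bar before it, end within 4 mm of the pins (angle between the x axis of middle_bar and the x axis of fixture, either way round below 0.04 rad and x of middle_bar in the frame of fixture between -0.089 and -0.082 m and z of middle_bar in the frame of fixture below 0.018 m and (y of middle_bar in the frame of fixture below 0.023 m or y of long_bar in the frame of middle_bar between -0.041 and 0.041 m)), for 0.2 s.
7. the short bar lies flat on the bed with one end at the stop pins, at a slant of more than 7 degrees to the fence (angle between the x axis of short_bar and the x axis of fixture, either way round between 0.12 and 0.9 rad and x of short_bar in the frame of fixture between -0.082 and -0.0385 m and y of short_bar in the frame of fixture between 0.02 and 0.19 m and z of short_bar in the frame of fixture below 0.02 m), for 0.1 s.
8. the short bar has been swung into line: side against the fence or the longer bar before it, end within 4 mm of the pins (angle between the x axis of short_bar and the x axis of fixture, either way round below 0.04 rad and x of short_bar in the frame of fixture between -0.074 and -0.067 m and z of short_bar in the frame of fixture below 0.018 m and (y of middle_bar in the frame of short_bar between -0.041 and 0.041 m or y of long_bar in the frame of short_bar between -0.041 and 0.041 m)), for 0.2 s.
At the end, for the whole second after the job is handed in: rail at rest in the tray, not propped on the rim; each bar present flat on the bed, within 0.04 rad of the fence line, end within 4 mm of the pin fronts, longest at the fence, each next against the one before (gaps to 5 mm); jaw shut to within 2.5 mm of the outermost bar (all of step 4 and all of step 6 and all of step 8 and x of rail in the frame of tray between -0.05 and 0.05 m and y of rail in the frame of tray between -0.055 and 0.055 m and z of rail in the frame of tray below 0.075 m and (angle between rail's own z axis and vertical below 0.1 rad or angle between rail's own z axis and vertical between 1.47 and 1.67 rad or angle between rail's own z axis and vertical above 3.04 rad) and linear speed of each of rail, long_bar, middle_bar, short_bar below 0.02 m/s and (y of long_bar in the frame of jaw_face between -0.0205 and 0 m or y of middle_bar in the frame of jaw_face between -0.0205 and 0 m or y of short_bar in the frame of jaw_face between -0.0205 and 0 m)); the robot touches nothing.
It fails at once if the glue is pushed more than 30 mm or knocked over (distance of glue from where it was at the start of the episode above 0.03 m or angle between glue's own z axis and vertical above 0.5 rad).
It fails at once if the square is pushed more than 30 mm or knocked over (distance of square from where it was at the start of the episode above 0.03 m or angle between square's own z axis and vertical above 0.5 rad).
It fails at once if the mug is pushed more than 30 mm or knocked over (distance of mug from where it was at the start of the episode above 0.03 m or angle between mug's own z axis and vertical above 0.5 rad).
Of long_bar, middle_bar, short_bar only 2 to 3 are there at a start; the rules pass over those that are not, and their reading is None.
At some moment in a run one of long_bar, middle_bar, short_bar may be knocked a few centimetres aside while the robot is not near it.
It also fails if it takes over 210 s, if anything falls off the work surface, if the arm or the gripper's body presses on something with over 40 N, if the wrist force passes 120 N, or if a joint passes its speed limit or range.

## Working session

There is one attempt and no reset: what is moved stays moved. The work goes in short steps, each a Python script; the robot and the scene stay as the last script left them, time stands still between calls to the robot, and variables do not carry over. Pictures are saved under pics/ and viewed, and the job is handed in when it is done.

```bash
ls; mkdir -p pics; python3 - <<'E'
from plant import *
import cv2,numpy as np
s=observe();print({k:np.round(v,3) for k,v in s.items()})
for n in("scene","top","wrist"):
    c=get_calibration(n);print(n,np.round(c["intrinsics"],1).tolist(),np.round(c["world_from_camera"],3).tolist())
    im,d=get_image(n);cv2.imwrite(f"pics/{n}0.png",im[:,:,::-1]);np.save(f"{n}0.npy",d)
E
```

```text
pics
{'time_s': np.float64(0.0), 'q': array([ 1.099,  0.221,  1.528, -0.   ,  1.395, -0.126]), 'joint_velocities': array([-0.001, -0.001,  0.   ,  0.003,  0.   ,  0.   ]), 'joint_torque': array([-2.0000e-03, -4.9691e+01, -3.8938e+01, -1.0000e-03,  1.1000e-02,
       -0.0000e+00]), 'eef_pos': array([0.212, 0.587, 0.23 ]), 'tcp_rot': array([-1.694,  1.569, -2.04 ]), 'ft_force': array([-1.08 , -0.07 , -0.172]), 'torque': array([ 0.004, -0.009,  0.006]), 'opening': np.float64(0.085)}
scene [[380.6, 0.0, 257.5], [0.0, 380.6, 193.0], [0.0, 0.0, 1.0]] [[0.872, 0.303, -0.385, 0.831], [0.49, -0.521, 0.7, -0.687], [0.012, -0.798, -0.602, 0.627], [0.0, 0.0, 0.0, 1.0]]
top [[355.4, 0.0, 257.1], [0.0, 355.4, 189.7], [0.0, 0.0, 1.0]] [[0.012, -0.986, 0.164, 0.334], [-0.999, -0.017, -0.033, -0.013], [0.036, -0.163, -0.986, 1.006], [0.0, 0.0, 0.0, 1.0]]
wrist [[297.3, 0.0, 252.6], [0.0, 297.3, 193.4], [0.0, 0.0, 1.0]] [[0.337, 0.895, 0.291, 0.136], [0.941, -0.32, -0.107, 0.615], [-0.002, 0.31, -0.951, 0.373], [0.0, 0.0, 0.0, 1.0]]
```

View pics/top0.png

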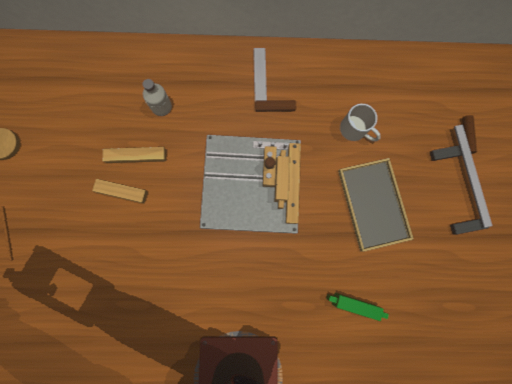

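View pics/scene0.png

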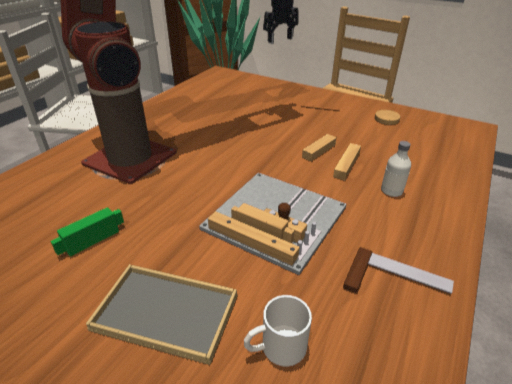

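View pics/wrist0.png

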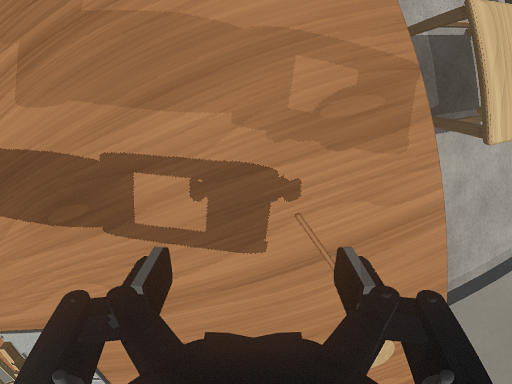

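The top view shows the fixture around (250,185), with its fence on the right at x≈294 and pins near y≈145. The tray is at (376,205), with two loose bars at (134,154) and (119,190). The mug is at (360,122), the square at (270,90), the glue at (157,97) and the green decoy at (360,307). Next I measure them.

```bash
cat > h.py <<'E'
from plant import *
import cv2,numpy as np
def cloud(name,im=None,d=None):
    c=get_calibration(name)
    if d is None: im,d=get_image(name)
    K=c["intrinsics"];T=c["world_from_camera"]
    v,u=np.mgrid[0:d.shape[0],0:d.shape[1]].astype(float)
    P=np.stack([(u-K[0,2])/K[0,0]*d,(v-K[1,2])/K[1,1]*d,d],-1)
    W=P@T[:3,:3].T+T[:3,3]
    W[d==0]=np.nan
    return im,W
def rect(W,zlo,zhi,box,show=True):
    m=(W[...,2]>zlo)&(W[...,2]<zhi)
    r0,r1,c0,c1=box; k=np.zeros_like(m);k[r0:r1,c0:c1]=1
    m&=k
    n,l,st,ce=cv2.connectedComponentsWithStats(m.astype(np.uint8))
    if n<2: return None
    i=1+np.argmax(st[1:,4]);m=l==i
    p=W[m];(c,s,a)=cv2.minAreaRect((p[:,:2]*1000).astype(np.float32))
    if s[0]<s[1]: s=(s[1],s[0]);a-=90
    return np.array(c),s,a%180,np.median(p[:,2])*1000,m.sum()
E
python3 - <<'E'
from h import *
im=cv2.imread("pics/top0.png")[:,:,::-1];d=np.load("top0.npy")
_,W=cloud("top",im,d)
np.set_printoptions(precision=1,suppress=True)
for r in(60,200,300):print(W[r,[60,330,450]]*1000)
for n,z,b in(("barA",(.02,.04),(135,172,90,180)),("barB",(.02,.04),(170,215,80,160)),("tray",(.008,.03),(150,260,325,425)),("fixture",(.008,.02),(125,240,195,310)),("fence",(.04,.052),(135,230,270,310)),("rail",(.066,.08),(135,230,250,310)),("jaw",(.048,.06),(135,230,250,310)),("knob",(.085,.1),(135,230,250,290)),("green",(.03,.08),(280,330,320,400)),("glue",(.1,.17),(70,130,130,190)),("mug",(.05,.1),(90,150,330,390))):
    print(n,rect(W,*z,b))
c=cv2.resize(im[120:250,180:430,::-1],None,fx=3.2,fy=3.2,interpolation=cv2.INTER_CUBIC);cv2.imwrite("pics/c1.png",c)
h=np.clip(W[120:250,180:430,2]*1000*2.5,0,255);cv2.imwrite("pics/h1.png",cv2.resize(h.astype(np.uint8),None,fx=3.2,fy=3.2,interpolation=cv2.INTER_NEAREST))
E
```

```text
[[ 883.   546.5    2.3]
 [ 909.6 -266.5    1.2]
 [ 918.9 -640.8    5.9]]
[[ 462.4  505.5   -0.6]
 [ 474.7 -256.6    2.4]
 [ 480.9 -609.8   -0.1]]
[[ 192.5  477.9    0.2]
 [ 204.1 -239.5   49. ]
 [ 199.7 -587.7   -0.2]]
barA (array([593.5, 301.2]), (170.72515869140625, 37.8276481628418), 93.39398169517517, np.float64(30.723916089591576), np.int64(821))
barB (array([488.8, 333.7]), (140.30538940429688, 36.20150375366211), 77.78634643554688, np.float64(30.769809858955497), np.int64(686))
tray (array([ 465.3, -382.8]), (240.2925262451172, 151.51739501953125), 13.812792778015137, np.float64(10.254264951647274), np.int64(3379))
fixture (array([520.2, -29.3]), (271.3973083496094, 270.7544860839844), 177.7995376586914, np.float64(15.006838162754443), np.int64(6730))
fence (array([ 518. , -143.7]), (224.31167602539062, 37.776615142822266), 177.36190795898438, np.float64(47.048135880432), np.int64(887))
rail (array([ 524.3, -112.9]), (119.01695251464844, 34.183467864990234), 177.71551513671875, np.float64(74.61954546061256), np.int64(564))
jaw (array([562.4, -80. ]), (110.09685516357422, 35.29401397705078), 177.8023452758789, np.float64(53.83993436721002), np.int64(366))
knob (array([562.1, -77.2]), (27.10987091064453, 26.757034301757812), 137.99629592895508, np.float64(93.09408061028579), np.int64(95))
green (array([ 187.2, -315.3]), (161.33181762695312, 34.386234283447266), 73.51629638671875, np.float64(60.33234415105149), np.int64(759))
glue (array([741. , 236.2]), (50.00185012817383, 41.65439987182617), 119.87645149230957, np.float64(117.4053204513153), np.int64(330))
mug (array([ 690. , -342.8]), (105.63731384277344, 78.67478942871094), 79.27886962890625, np.float64(76.71774219364325), np.int64(538))<stdin>:9: RuntimeWarning: invalid value encountered in cast
```

View pics/c1.png

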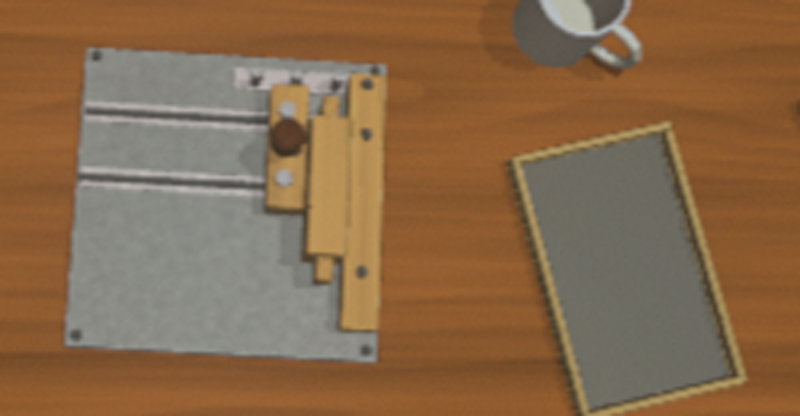

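View pics/h1.png

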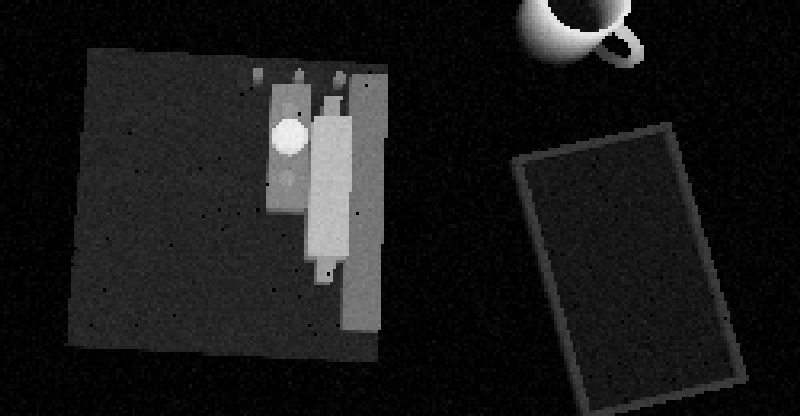

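The loose bars are the 170 mm (A) and the 140 mm (B), so the long bar is absent. Before moving I'll check the fixture frame against the pins and against the second camera.

```bash
cat >> h.py <<'E'
FY=np.deg2rad(-2.2)
FO=np.array([.6213,-.1333])
def fw(x,y):  # fixture mm -> world m
    c,s=np.cos(FY),np.sin(FY);return FO+np.array([c*x-s*y,s*x+c*y])/1000
def wf(P):
    c,s=np.cos(FY),np.sin(FY);d=(np.asarray(P)[...,:2]-FO)*1000
    return np.stack([c*d[...,0]+s*d[...,1],-s*d[...,0]+c*d[...,1]],-1)
E
python3 - <<'E'
from h import *
np.set_printoptions(precision=1,suppress=True)
for n in("top","scene"):
    im=cv2.imread(f"pics/{n}0.png");d=np.load(f"{n}0.npy");_,W=cloud(n,im,d)
    F=wf(W);z=W[...,2]*1000
    print(n)
    for py in(10,46,82):
        m=(abs(F[...,0]-5)<11)&(abs(F[...,1]-py)<11)&(z>44)&(z<56)
        print(py,m.sum(),np.nanmean(F[m],0),F[m].min(0),F[m].max(0))
    m=(z>66)&(z<80)&(F[...,1]>-10)&(F[...,1]<45)&(abs(F[...,0]+100)<100);p=F[m]
    print("rail",np.percentile(p,[1,99],axis=0), np.median(z[m]), cv2.minAreaRect(p.astype(np.float32)))
    m=(z>43)&(z<50)&(F[...,1]>-40)&(F[...,1]<4)&(abs(F[...,0]+100)<125);p=F[m];print("fence",np.percentile(p,[1,99],axis=0),cv2.minAreaRect(p.astype(np.float32)))
    m=(z>48)&(z<58)&(F[...,1]>32)&(F[...,1]<80)&(F[...,0]<-4)&(F[...,0]>-120);p=F[m];print("jaw",np.percentile(p,[1,99],axis=0))
    for nm,b in (("A",(.5,.68,.2,.42)),("B",(.4,.55,.24,.42))):
        m=(z>22)&(z<40)&(W[...,0]>b[0])&(W[...,0]<b[1])&(W[...,1]>b[2])&(W[...,1]<b[3])
        k,l,st,_=cv2.connectedComponentsWithStats(m.astype(np.uint8));i=1+np.argsort(-st[1:,4])
        for j in i[:2]: print(nm,st[j,4],cv2.minAreaRect((W[l==j][:,:2]*1000).astype(np.float32)),np.median(z[l==j]))
# IK checks
for nm,p,ya in(("knob",fw(-60,54),FY+np.pi/2),("knob",fw(-60,54),FY-np.pi/2),("rail",fw(-95,17),FY),("tray",(.465,-.383),.241),("A",(.5935,.3012),np.deg2rad(93.4)),("slA",fw(-78,45),FY-.3),("A-",(.5935,.3012),np.deg2rad(-86.6)),("B",(.4888,.3337),np.deg2rad(77.8)),("B-",(.4888,.3337),np.deg2rad(77.8-180)),("slA-",fw(-78,45),FY-.3+np.pi)):
    q=inverse_kinematics([*p,.1],[0,np.pi/2,ya]);print(nm,p,None if q is None else np.round(q,2))
E
```

```text
top
10 10 [3.9 9.8] [-0.9  5.8] [ 8.2 14.1]
46 12 [ 1.8 44.3] [-5.8 36.8] [ 7.3 48.4]
82 10 [ 3.  81.8] [-0.5 78.9] [ 6.7 84.8]
rail [[-156.7    0.3]
 [ -39.3   33.5]] 74.61640112728385 ((-94.49812316894531, 16.682571411132812), (34.18346405029297, 125.47230529785156), 89.91551971435547)
fence [[-213.7  -32.1]
 [   6.4   -0.9]] ((-103.08915710449219, -16.747697830200195), (32.390869140625, 223.677001953125), 89.976318359375)
jaw [[-114.8   33.4]
 [  -6.9   68.5]]
A 807 ((593.44482421875, 301.51959228515625), (37.82469940185547, 170.08949279785156), 3.407115936279297) 30.784821435395738
A 135 ((509.21014404296875, 352.9410095214844), (97.54792022705078, 17.611846923828125), 88.93109893798828) 30.855210411376397
B 680 ((488.78411865234375, 333.73065185546875), (140.30538940429688, 36.20150375366211), 77.78634643554688) 30.778287000534696
scene
10 24 [3.2 8.1] [-5.4 -0.9] [ 7.7 15.4]
46 18 [ 3.3 47.3] [-5.8 42.8] [ 8.1 52.4]
82 16 [ 4.1 82.7] [-0.3 79. ] [ 8.2 88.8]
rail [[-155.     1.9]
 [ -38.    43.6]] 73.47765589711453 ((-97.36993408203125, 22.749074935913086), (119.62567901611328, 
[... 342 characters left out ...]
43737056
A 91 ((503.2945556640625, 351.5605773925781), (108.83717346191406, 19.693269729614258), 79.88706970214844) 29.4393326197363
B 308 ((489.44305419921875, 336.1553955078125), (144.828125, 38.373497009277344), 78.2532730102539) 29.873029370178717
knob [ 0.6 -0.1] None
knob [ 0.6 -0.1] [-0.3  0.2  1.8 -0.   1.1 -0.2]
rail [ 0.5 -0.1] [-0.4  0.1  1.9  0.   1.1 -1.9]
tray (0.465, -0.383) [-0.8  0.3  1.7  0.   1.1 -2.6]
A (0.5935, 0.3012) None
slA [ 0.5 -0.1] [-0.3  0.2  1.8 -0.   1.1 -1.5]
A- (0.5935, 0.3012) [ 0.3  0.4  1.5 -0.   1.2  0.3]
B (0.4888, 0.3337) [ 0.5  0.3  1.7  0.   1.1 -2.5]
B- (0.4888, 0.3337) [ 0.5  0.3  1.7 -0.   1.1  0.7]
slA- [ 0.5 -0.1] [-0.3  0.2  1.8  0.   1.1  1.6]
```

Both cameras agree on the frame to within 1–2 mm, and I'll shift the origin by 0.5 mm to average them. First step: draw the jaw back by its knob.

```bash
cat >> h.py <<'E'
FO=np.array([.6208,-.1328])
D=lambda yaw:[0,np.pi/2,yaw]
def st(t=""):
    s=observe();print(t,"t=%.1f"%s["time_s"],"tcp",np.round(s["eef_pos"]*1000,1),"fix",np.round(wf(s["eef_pos"]),1),"F",np.round(s["ft_force"],1),"open %.1f"%(s["opening"]*1000));return s
def z_to(z,feed=.15,mf=None):
    p=np.array(observe()["eef_pos"]);p[2]=z;return move_l(p.tolist(),feed,None,mf)
E
python3 - <<'E'
from h import *
p=fw(-60,54)
movep([*p,.20],D(FY-np.pi/2))
z_to(.115); print(z_to(.059,.08,10)); st("down")
gripper_to(.02,80); st("grip")
im,_=get_image("wrist");cv2.imwrite("pics/w1.png",im[:,:,::-1])
a=fw(-60,54);s=np.array(observe()["eef_pos"]);dl=fw(0,140)-fw(0,0)
print(move_l([s[0]+dl[0],s[1]+dl[1],s[2]],.08,None,40)); st("pulled")
gripper_to(.06); z_to(.2); st()
im,d=get_image("top");cv2.imwrite("pics/t1.png",im[:,:,::-1])
E
```

```text
False
down t=4.4 tcp [564.  -75.8  59.2] fix [-59.   54.8] F [ 0.3 -0.3  1. ] open 85.5
grip t=5.0 tcp [562.6 -75.6  59.5] fix [-60.3  54.9] F [-7.2 -0.6  6.8] open 25.1
False
pulled t=6.9 tcp [568.1  64.4  59.6] fix [-60.3 195. ] F [-0.4 -0.9  1.5] open 25.0
 t=8.4 tcp [567.2  64.4 198.7] fix [-61.1 195. ] F [ 0.1 -0.2  0.1] open 59.3
```

View pics/t1.png

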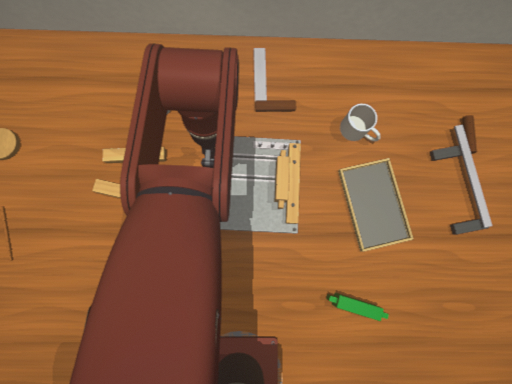

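The jaw is off the rail, and the rail still stands by the fence at (285,180). Next: grip the rail and carry it to the tray.

```bash
python3 - <<'E'
from h import *
p=fw(-94.3,17); ya=FY+np.pi
gripper_to(.085)
movep([*p,.17],D(ya)); z_to(.09); print(z_to(.050,.06,10)); st("down")
gripper_to(.02,80); st("grip")
z_to(.053,.05);z_to(.2,.15); st("up")
im,_=get_image("wrist");cv2.imwrite("pics/w2.png",im[:,:,::-1])
t=np.array([.4658,-.3825]); 
movep([*t,.16],D(np.deg2rad(13.8)+np.pi)); st("over tray")
z_to(.07); print(z_to(.035,.03,6)); s=st("touch")
E
```

```text
False
down t=11.5 tcp [ 528.2 -111.9   50.1] fix [-93.3  17.4] F [ 0.6 -0.8 -0. ] open 85.5
grip t=12.0 tcp [ 528.6 -110.8   50.7] fix [-93.   18.4] F [-0.8  5.3  4.4] open 32.6
up t=13.4 tcp [ 527.8 -110.6  198.7] fix [-93.8  18.6] F [-0.1  0.1 -1.5] open 32.3
over tray t=14.5 tcp [ 466.1 -381.6  159.8] fix [-145.  -254.5] F [ 1.3 -0.4 -2.1] open 32.4
True
touch t=16.1 tcp [ 466.6 -381.6   43.8] fix [-144.6 -254.5] F [-0.8  0.   3.4] open 32.8
```

View pics/w2.png

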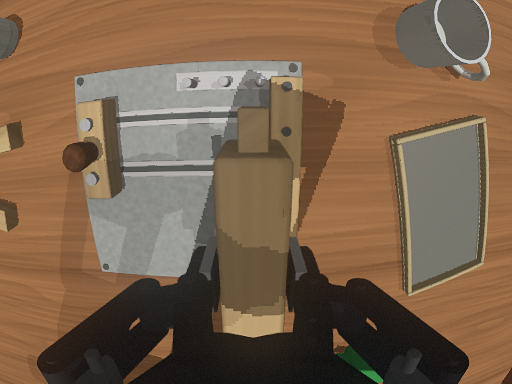

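The wrist view shows the rail held straight, with the jaw drawn back at (100,150). The touch height puts the rail's base at about 7 mm, which is the tray floor. Releasing, then looking.

```bash
python3 - <<'E'
from h import *
gripper_to(.07); z_to(.2); 
set_joints([-1.4,.1,1.6,0,1.4,0.3]); st()
im,W=cloud("top");cv2.imwrite("pics/t2.png",im[:,:,::-1])
print("rail",rect(W,.055,.085,(150,260,325,425)))
print("A",rect(W,.02,.04,(135,172,90,180)));print("B",rect(W,.02,.04,(170,215,80,160)))
E
```

```text
t=19.1 tcp [ 178.9 -568.8  264. ] fix [-424.8 -452.7] F [ 0.2 -0.1 -0.5] open 69.9
rail (array([ 463.0451355 , -383.82781982]), (159.25315856933594, 35.663368225097656), 13.932299613952637, np.float64(67.3894680813425), np.int64(657))
A (array([592.67919922, 300.65789795]), (169.7504119873047, 37.80613327026367), 92.74827837944031, np.float64(30.61171505168303), np.int64(819))
B (array([488.68914795, 333.74069214]), (140.62423706054688, 36.04145431518555), 77.82581329345703, np.float64(30.520017897188556), np.int64(688))
```

View pics/t2.png

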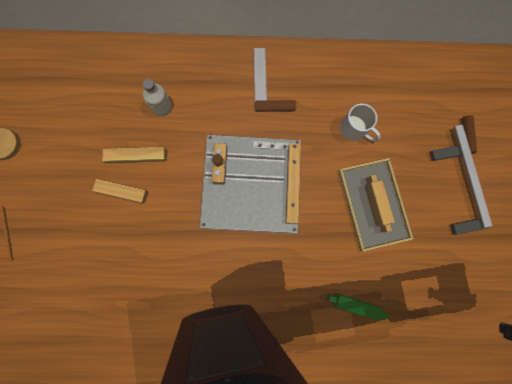

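The rail stands in the tray at (381,203), about 3 mm from the tray's centre. The bars have not moved. Now the middle bar: pick it up 25 mm off centre and lay it down at 17°.

```bash
cat >> h.py <<'E'
def pick(c,yaw,off=25):
    """c mm centre, yaw = direction (rad) that will point to the pins"""
    u=np.array([np.cos(yaw),np.sin(yaw)]);g=(np.array(c)-off*u)/1000
    gripper_to(.085)
    movep([*g,.2],D(yaw)); z_to(.07); print("hit",z_to(.007,.08,10)); st("down")
    gripper_to(.02,80); s=st("grip"); z_to(.2); st("up")
    return s
def place_pose(L,yN,th,off=25,pin=10):
    t=np.tan(th);u=np.array([np.cos(th),-np.sin(th)]);n=np.array([np.sin(th),np.cos(th)])
    N=np.array([.2-(pin+1.5-yN)*t,yN]);C=N+18*n-L/2*u
    return C,C-off*u
E
python3 - <<'E'
from h import *
yaw=np.deg2rad(93.1-180)
s=pick((593.3,301.2),yaw)
th=np.deg2rad(17);C,g=place_pose(170,3,th);print(C,g)
u=np.array([-14,0])
p=fw(*(g+u))
movep([*p,.17],D(FY-th)); st("over")
im,_=get_image("wrist");cv2.imwrite("pics/w3.png",im[:,:,::-1])
im,W=cloud("scene");cv2.imwrite("pics/s3.png",im[:,:,::-1])
E
```

```text
hit False
down t=24.8 tcp [593.9 325.9   7.5] fix [-44.5 457.3] F [ 0.8  0.4 -0.5] open 85.2
grip t=25.4 tcp [594.  326.    7.8] fix [-44.4 457.4] F [-0.8  0.   3.8] open 34.2
up t=26.8 tcp [593.2 325.7 198.4] fix [-45.2 457.1] F [-0.1 -0.2 -1.8] open 34.2
[-78.42192436  45.06508051] [-102.32954326   52.37437313]
over t=28.4 tcp [506.8 -75.6 170. ] fix [-116.1   52.7] F [ 1.2  0.6 -0.7] open 34.6
```

View pics/w3.png

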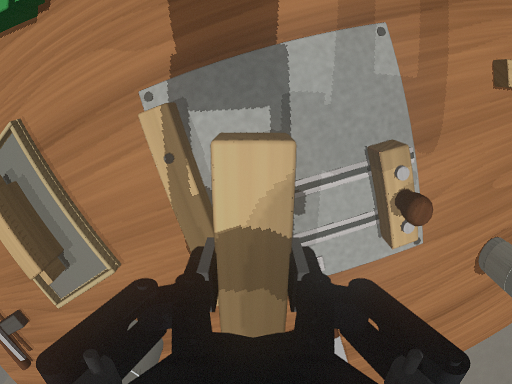

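View pics/s3.png

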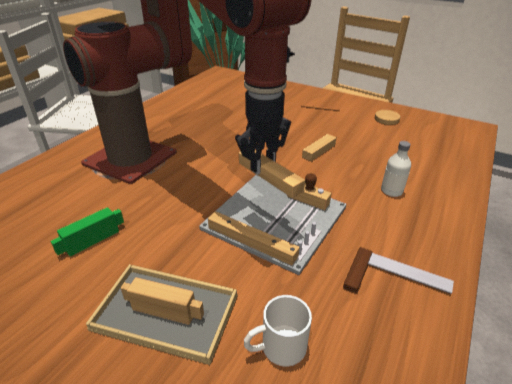

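The bar is held straight, with its grip offset away from the pins. Now I lower it, press it to the pins and let go.

```bash
python3 - <<'E'
from h import *
z_to(.06); print("bed",z_to(.017,.03,5)); s=st("bed")
z_to(s["eef_pos"][2]+.0008,.02)
p=np.array(observe()["eef_pos"]); d=fw(22,0)-fw(0,0)
print("pins",move_l([p[0]+d[0],p[1]+d[1],p[2]],.03,None,6)); st("pins"); hold(.1); st()
im,W=cloud("scene");cv2.imwrite("pics/s4.png",cv2.resize(im[150:300,190:370,::-1],None,fx=4,fy=4,interpolation=cv2.INTER_CUBIC))
E
```

```text
bed True
bed t=30.6 tcp [507.5 -75.5  21.8] fix [-115.4   52.9] F [0.3 0.5 3.7] open 34.4
pins True
pins t=31.4 tcp [523.5 -75.8  21.9] fix [-99.5  53.2] F [-0.   0.4  1.1] open 34.4
 t=31.5 tcp [523.4 -75.9  21.8] fix [-99.5  53.2] F [1.7 0.3 1. ] open 34.7
```

View pics/s4.png

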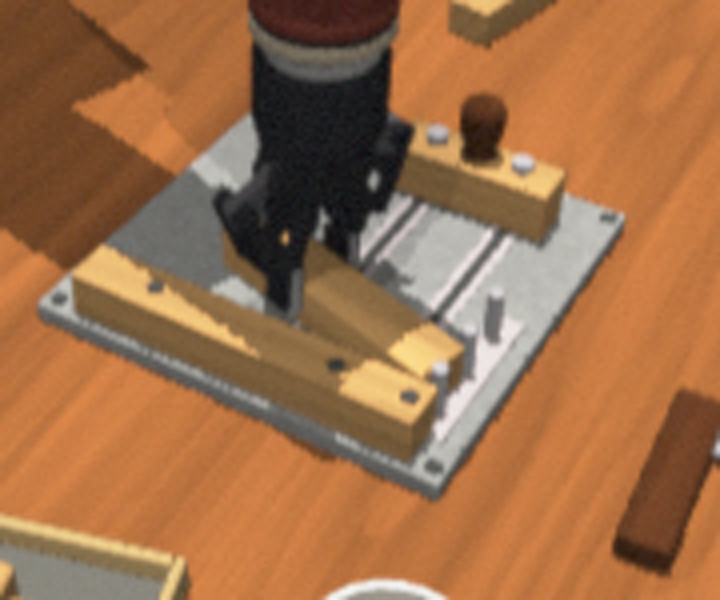

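```bash
python3 - <<'E'
from h import *
p=np.array(observe()["eef_pos"]); d=fw(5,0)-fw(0,0)
print("pins",move_l([p[0]+d[0],p[1]+d[1],p[2]],.02,None,9)); st("pins"); 
print("bed",z_to(.018,.02,4));st()
gripper_to(.052); z_to(.12,.1); st()
movep([*fw(-150,120),.22],D(FY-np.pi/2))
im,W=cloud("scene");cv2.imwrite("pics/s5.png",cv2.resize(im[150:300,190:370,::-1],None,fx=4,fy=4,interpolation=cv2.INTER_CUBIC))
im,W=cloud("wrist") if 0 else get_image("wrist");cv2.imwrite("pics/w5.png",im[:,:,::-1])
E
```

```text
pins True
pins t=31.8 tcp [523.6 -75.7  21.7] fix [-99.3  53.3] F [-1.7 -0.1  3.8] open 34.8
bed True
 t=32.0 tcp [523.6 -75.8  21.8] fix [-99.3  53.3] F [-2.4  0.5  4. ] open 34.6
 t=33.4 tcp [522.5 -75.4 119.2] fix [-100.4   53.6] F [ 0.  -0.3 -1.1] open 52.3
```

View pics/s5.png

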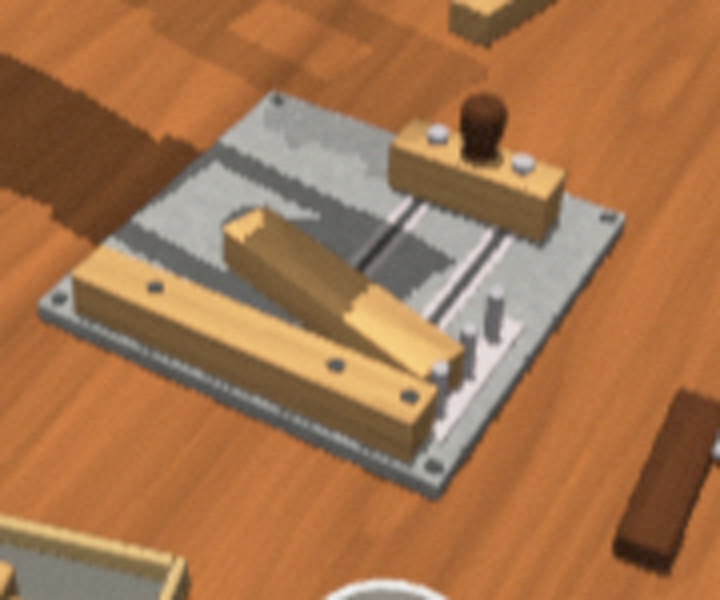

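View pics/w5.png

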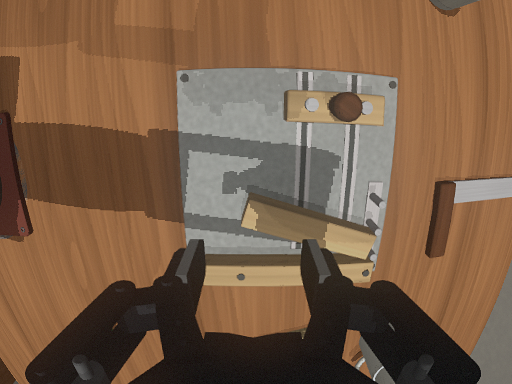

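The bar lies slanted with its end at the pins and its corner by pin 2. I'll measure its pose from the scene depth before swinging it.

```bash
cat >> h.py <<'E'
def bed_rects(name="scene",xlo=-235,ylo=2,ymax=150,tag=None):
    im,W=cloud(name);F=wf(W);z=W[...,2]*1000
    m=(z>39)&(z<49)&(F[...,0]>xlo)&(F[...,0]<12)&(F[...,1]>ylo)&(F[...,1]<ymax)
    k,l,s,_=cv2.connectedComponentsWithStats(m.astype(np.uint8),connectivity=4)
    for j in 1+np.argsort(-s[1:,4])[:3]:
        if s[j,4]>60:
            p=F[l==j];c,wh,a=cv2.minAreaRect(p.astype(np.float32))
            if wh[0]<wh[1]: a-=90;wh=wh[::-1]
            print(name,"n",s[j,4],"c",np.round(c,1),"size",np.round(wh,1),"ang %.1f"%((a+90)%180-90),"zmed %.1f"%np.median(z[l==j]))
    if tag: cv2.imwrite(f"pics/{tag}.png",cv2.resize(im[140:310,180:380,::-1] if name=="scene" else im[120:250,180:430,::-1],None,fx=3.2,fy=3.2,interpolation=cv2.INTER_CUBIC))
E
python3 - <<'E'
from h import *
bed_rects()
E
```

```text
scene n 836 c [-74.6  45.4] size [179.6  43.4] ang -14.2 zmed 43.9
```

Its pose is about (-75,45) at -15°, as intended. Now swing it into line, pushing with shut fingers just on the pin side of its middle.

```bash
python3 - <<'E'
from h import *
gripper_to(0); 
movep([*fw(-74,105),.12],D(FY-np.pi/2)); print(z_to(.021,.1,10)); st("low")
r=move_l([*fw(-74,43),.021],.04,None,14); st(f"push {r}")
bed_rects("scene",tag="s6")
E
```

```text
False
low t=37.1 tcp [551.1 -25.   21.8] fix [-73.7 105. ] F [-1.8 -0.4 -0.2] open 0.2
push True t=38.4 tcp [548.1 -81.3  20.5] fix [-74.6  48.6] F [-0.1  0.2  0.8] open -0.4
scene n 802 c [-80.2  28.5] size [177.7  53.2] ang 0.5 zmed 43.9
```

View pics/s6.png

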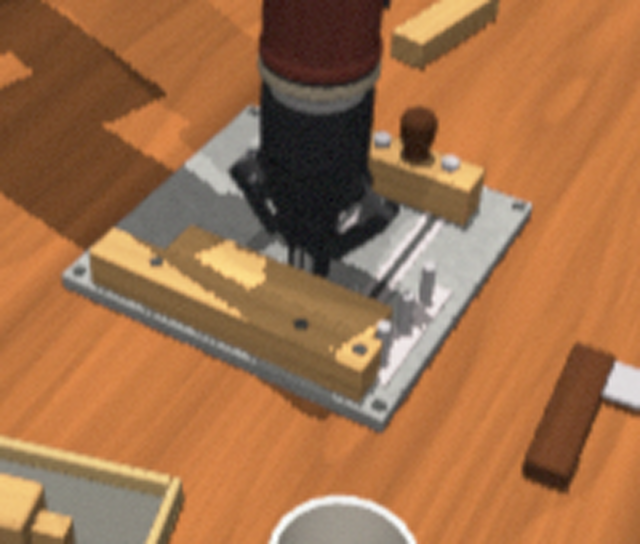

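```bash
python3 - <<'E'
from h import *
move_l([*fw(-74,70),.021],.1); z_to(.1)
movep([*fw(-205,15),.1],D(FY-np.pi/2)); print(z_to(.021,.1,10)); st("low")
r=move_l([*fw(-178,15),.021],.03,None,9); st(f"push {r}")
move_l([*fw(-205,15),.021],.1); z_to(.12)
# re-push sideways
movep([*fw(-95,75),.1],D(FY-np.pi/2)); z_to(.021)
r=move_l([*fw(-95,42),.021],.04,None,14); st(f"push {r}")
move_l([*fw(-95,75),.021],.1); z_to(.15)
movep([*fw(-150,150),.25],D(FY-np.pi/2));
bed_rects("scene",tag="s7")
im,_=get_image("wrist");cv2.imwrite("pics/w7.png",im[:,:,::-1]);st()
E
```

```text
False
low t=41.0 tcp [ 416.7 -110.1   21.4] fix [-204.8   14.8] F [-0.4 -0.2 -0.1] open 0.0
push True t=41.8 tcp [ 437.2 -110.5   20.5] fix [-184.4   15.2] F [ 0.4  0.6 -0.6] open -0.0
push True t=44.8 tcp [527.3 -80.6  20.8] fix [-95.4  48.6] F [0.8 1.7 0.5] open 0.1
scene n 765 c [-80.4  20.8] size [179.3  36.9] ang 0.0 zmed 43.9
 t=47.0 tcp [476.1  22.2 247.6] fix [-150.6  149.3] F [-1.1  0.2  0.6] open -0.0
```

View pics/s7.png

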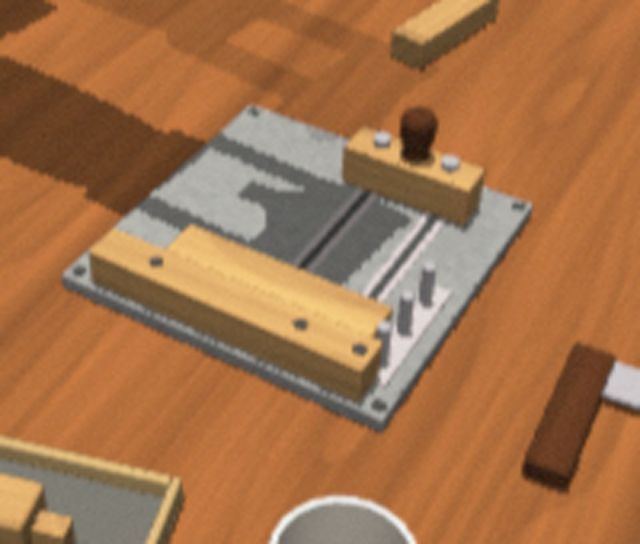

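View pics/w7.png

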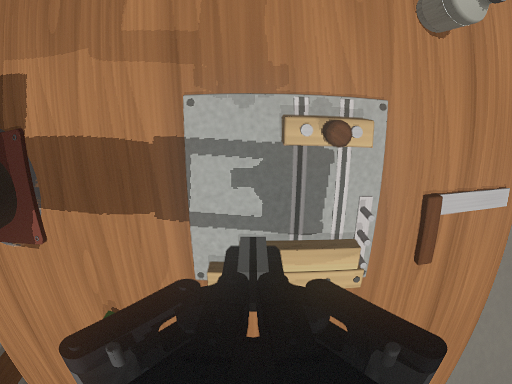

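The middle bar is flush along the fence with its end at pin 1. The end push stopped at -184.4 mm, which is a bar end at -170 plus the finger's half width. Next, re-check the short bar.

```bash
python3 - <<'E'
from h import *
set_joints([-1.4,.1,1.6,0,1.4,0.3])
im,W=cloud("top");cv2.imwrite("pics/t8.png",im[:,:,::-1])
for b in((100,260,60,190),): print("B",rect(W,.02,.04,b))
bed_rects("top");st()
E
```

```text
B (array([488.81478882, 334.10467529]), (140.6425323486328, 36.1026496887207), 77.81925964355469, np.float64(30.668559843305577), np.int64(690))
top n 712 c [-83.   18.4] size [173.2  32.8] ang -0.0 zmed 44.7
 t=49.4 tcp [ 178.9 -569.   264.6] fix [-424.9 -452.9] F [-0.7 -0.6  0.2] open -0.2
```

View pics/t8.png

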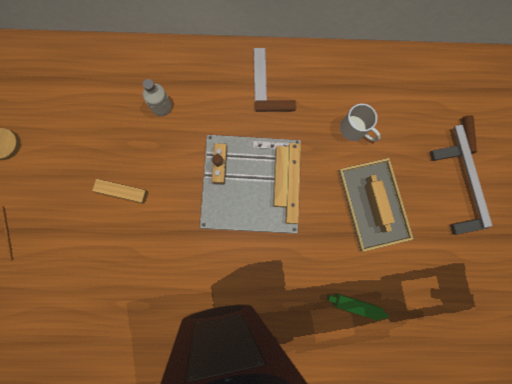

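The middle bar is in line (0.0° in the top view) and the short bar is still at (119,190). Now I load the short bar the same way.

```bash
python3 - <<'E'
from h import *
yaw=np.deg2rad(77.8-180); off=30
gripper_to(.085)
movep([.45,.25,.25],D(yaw))
s=pick((489,334.3),yaw,off)
th=np.deg2rad(17);C,g=place_pose(140,39.3,th,off,46);print(C,g)
p=fw(*(g-[14,0]))
movep([*p,.17],D(FY-th)); st("over")
bed_rects("scene")
z_to(.06); print("bed",z_to(.017,.03,5)); s=st("bed")
z_to(s["eef_pos"][2]+.0008,.02)
p=np.array(observe()["eef_pos"]); d=fw(24,0)-fw(0,0)
print("pins",move_l([p[0]+d[0],p[1]+d[1],p[2]],.03,None,7)); st("pins"); hold(.1); st()
bed_rects("scene",tag="s9")
E
```

```text
hit False
down t=56.0 tcp [496.4 364.2   7.5] fix [-143.4  491.8] F [ 1.8  0.2 -0.3] open 85.0
grip t=56.5 tcp [496.6 364.3   7.7] fix [-143.2  491.9] F [-0.1  0.6  3.4] open 34.5
up t=57.9 tcp [495.9 363.9 198.6] fix [-143.9  491.5] F [ 0.6  0.3 -2.1] open 34.6
[-63.98563382  76.97950494] [-92.6747765   85.75065608]
over t=59.8 tcp [517.6 -42.6 170. ] fix [-106.6   86.1] F [-0.2  0.1 -1.3] open 34.8
scene n 768 c [-80.2  20.8] size [179.   36.7] ang 0.0 zmed 43.9
bed True
bed t=61.9 tcp [518.2 -42.6  21.7] fix [-106.    86.2] F [-1.5 -0.   4.2] open 34.8
pins True
pins t=62.7 tcp [533.2 -42.9  21.8] fix [-91.   86.5] F [0.4 0.1 1.3] open 34.6
 t=62.8 tcp [533.2 -42.9  21.8] fix [-91.   86.4] F [ 0.3 -0.4  0.8] open 34.4
scene n 1331 c [-80.4  55.3] size [179.5 106.4] ang -0.0 zmed 43.9
```

View pics/s9.png

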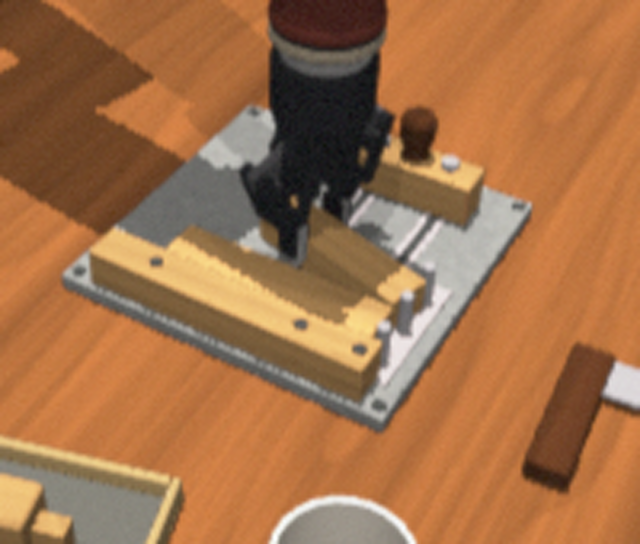

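The short bar is laid at a slant with its end at pin 2 and clear of pin 3. Releasing it and swinging it in.

```bash
python3 - <<'E'
from h import *
print("bed",z_to(.018,.02,4))
gripper_to(.050); z_to(.12,.1); st()
bed_rects("scene")
movep([*fw(-62,128),.14],D(FY-np.pi/2)); gripper_to(0); print(z_to(.021,.1,10)); st("low")
r=move_l([*fw(-62,79),.021],.04,None,14); st(f"push {r}")
move_l([*fw(-62,110),.021],.1); z_to(.12)
movep([*fw(-175,54),.1],D(FY-np.pi/2)); print(z_to(.021,.1,10))
r=move_l([*fw(-148,54),.021],.03,None,9); st(f"endpush {r}")
move_l([*fw(-175,54),.021],.1); z_to(.12)
movep([*fw(-75,110),.1],D(FY-np.pi/2)); z_to(.021)
r=move_l([*fw(-75,78),.021],.04,None,14); st(f"push {r}")
move_l([*fw(-75,110),.021],.1); z_to(.15)
movep([*fw(-150,150),.25],D(FY-np.pi/2));
bed_rects("scene",tag="s10")
im,_=get_image("wrist");cv2.imwrite("pics/w10.png",im[:,:,::-1]);st()
E
```

```text
bed True
 t=64.5 tcp [531.8 -42.6 119.1] fix [-92.4  86.7] F [-0.4 -0.2  0.2] open 49.7
scene n 1432 c [-80.3  57.9] size [178.5 112. ] ang -0.4 zmed 43.9
False
low t=67.7 tcp [564.5  -2.6  21.8] fix [-61.3 127.9] F [ 1.  -0.5  0.2] open -0.3
push True t=68.7 tcp [561.6 -45.9  20.5] fix [-62.5  84.6] F [0.2 1.3 0.7] open -0.1
False
endpush True t=72.2 tcp [468.6 -72.8  20.5] fix [-154.3   54.1] F [0.5 0.2 0.5] open 0.1
push True t=75.2 tcp [548.7 -45.4  20.9] fix [-75.4  84.6] F [0.7 1.3 1.7] open -0.1
scene n 1387 c [-80.4  38.3] size [178.   72.4] ang -0.0 zmed 44.0
 t=77.3 tcp [476.3  22.5 247.6] fix [-150.4  149.6] F [ 0.3 -0.  -0. ] open -0.3
```

View pics/s10.png

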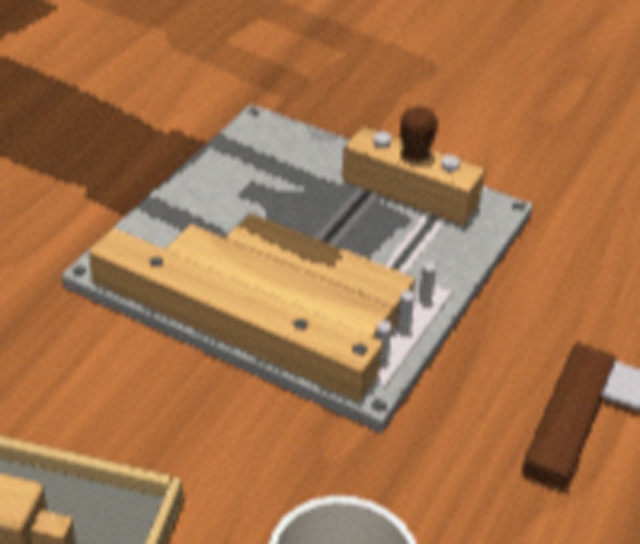

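Both bars are in line and up to the pins. Now slide the jaw shut.

```bash
python3 - <<'E'
from h import *
gripper_to(.085)
movep([*fw(-60,195),.17],D(FY-np.pi/2)); z_to(.115); print(z_to(.059,.08,10))
gripper_to(.02,80); s=st("grip")
f=wf(s["eef_pos"])
r=move_l([*fw(f[0],110),s["eef_pos"][2]],.08,None,25); st(f"near {r}")
r=move_l([*fw(f[0],85),s["eef_pos"][2]],.03,None,15); st(f"shut {r}")
gripper_to(.07); z_to(.2); st("up")
set_joints([-1.4,.1,1.6,0,1.4,0.3])
im,W=cloud("top");cv2.imwrite("pics/t11.png",cv2.resize(im[120:250,180:430,::-1],None,fx=3.2,fy=3.2,interpolation=cv2.INTER_CUBIC))
F=wf(W);z=W[...,2]*1000
m=(z>50)&(z<58)&(F[...,1]>55)&(F[...,1]<220)&(F[...,0]<-8)&(F[...,0]>-120);p=F[m];print("jaw",np.percentile(p,[1,99],axis=0))
print("rail",rect(W,.055,.085,(150,260,325,425)))
bed_rects("scene",tag="s11");st()
E
```

```text
False
grip t=80.6 tcp [568.   64.   59.6] fix [-60.3 194.6] F [-2.6 -0.5  5.4] open 25.2
near False t=81.8 tcp [564.7 -21.   59.6] fix [-60.3 109.5] F [-2.7 -2.2  2.8] open 24.7
shut True t=82.5 tcp [564.  -39.4  59.6] fix [-60.4  91.2] F [0.3 0.7 3.7] open 25.1
up t=84.0 tcp [562.2 -38.3 198.8] fix [-62.2  92.2] F [-0.7 -0.6 -0. ] open 70.1
jaw [[-115.11505278   71.24215161]
 [  -8.56968203  104.47214372]]
rail (array([ 463.01199341, -384.14355469]), (159.0393524169922, 35.16050720214844), 14.06400203704834, np.float64(67.36918780742963), np.int64(665))
scene n 1484 c [-83.3  35.7] size [183.9  98.5] ang 13.0 zmed 44.0
 t=86.5 tcp [ 178.9 -569.   264.4] fix [-424.9 -452.9] F [ 0.1 -0.6  0.2] open 69.8
```

View pics/s11.png

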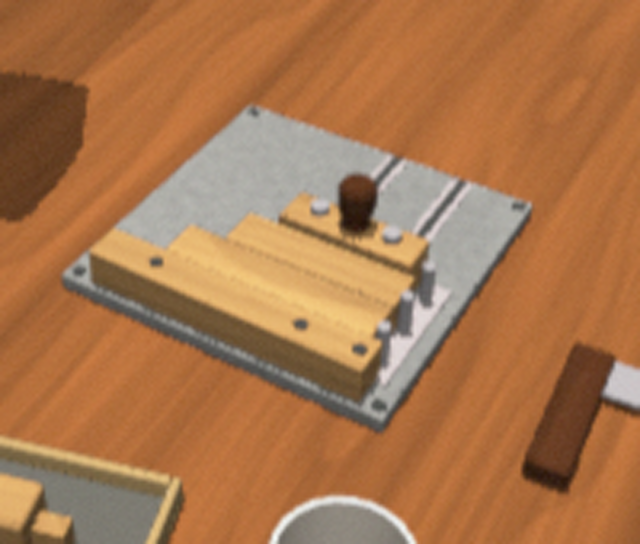

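View pics/t11.png

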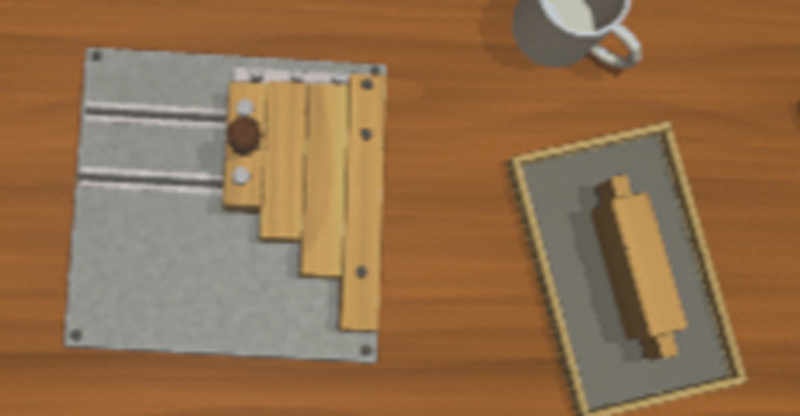

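The row looks shut and flush. One last numeric check on the bar ends before I hand it in.

```bash
python3 - <<'E'
from h import *
im,W=cloud("top");F=wf(W);z=W[...,2]*1000
for n,lo,hi in(("mid",8,28),("short",44,64),("fence(-215..10)",-24,-8)):
    m=(z>39)&(z<50)&(F[...,1]>lo)&(F[...,1]<hi)&(F[...,0]<14);p=F[m][:,0];q=p[p<-5 if n[0]!='f' else p<99];print(n,"x",np.round([p.min(),p.max()],1))
job_done(); hold(1.2); st("done")
E
```

```text
mid x [-169.4    9. ]
short x [-140.     9.8]
fence(-215..10) x [-214.   10.]
the job is handed in; nothing more can be done
the job is handed in; nothing more can be done
```

I drew the jaw back, moved the finished rail to the tray, loaded the two bars that were there and shut the jaw against them. The job was handed in at about 87 s of the 210 s allowed, and no verdict is reported. The long bar was absent, so I loaded the middle bar along the fence and the short bar beside it. Each was laid at about 17° with its end at the pins, swung into line, and pushed up to the pins.

**Final checks**
- **Rail:** it stands in the tray about 3 mm from the tray's centre and in line with it.
- **Bars:** their far ends measured at -169.4 mm (170 bar) and -140.0 mm (140 bar), so both are up to the pins within about 1 mm. They measured 0.0° to the fence before the jaw was shut and still looked in line afterwards.
- **Jaw:** it stopped on a force limit against the row. Its face measured at about 71 mm, and the row is 72 mm wide, so it is shut to within measuring error.
- **Bystanders:** I never worked near the glue, square or mug, and none looked moved in the pictures.

**Checks that disagreed or were unclear**
- The two cameras differed by 1–2 mm, so I averaged the fixture origin.
- The near-end readings for the bars (about 9 mm) include the pin tops, so they were no use. I judged the pin ends by the far ends and the push stops.
- The last scene-camera fit of the row ran bars, jaw and pins together, giving a 13° angle that I ignored.

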